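# Square a cell half into its bonding jig and hold it there

### The job

Pick the white cell half off the bench by the block on its top and lower it, without dropping it, into the pocket of the dark grey jig, its hose stub pointing away from the end stop. Lying flat in the pocket, press it into the corner so that its plain end bears firmly on the end stop and its long side on the side stop, both at once, and finish while still holding it pressed against both stops, not letting go. Leave the bottle, beaker, end disc and screwdriver where they are.

Things in the scene. Friction and masses are not known exactly. Their poses are not given: they have to be found in the camera images.
- cell_mid (a point): Cell half: loose slippery white polymer part, 0.15 to 0.25 kg. Body 70 (x) x 56 (y) x 24 mm high; centred on top a gripping block 36 (x) x 26 (y) x 34 mm high (58 overall). A hose stub, 8 to 10 mm thick, sticks 14 mm out of the -x end, 13 mm above the underside. This point: on the centre line, 29 mm above the underside; x along the body away from the stub, z up. Starts flat on the bench, z = 0.
- jig: Fixed dark grey plate 106 (x) x 92 (y) x 8 mm thick, whose top is the pocket floor. The pocket spans x -43..43 and y -36..36 mm of its frame: lips 4 mm above the floor at -x and -y, bright steel stops 20 mm above the floor at +x (end stop) and +y (side stop). Origin on the bench under the pocket middle; z up. The hose stub goes over the -x lip. It may stand left or right of the cell half.
- end_stop: The steel end stop, fixed to the jig: a bar along the jig's y (y -36..26 mm), 12 mm thick, its working face at jig x = +43 mm. Origin and axes as the jig's.
- side_stop: The steel side stop, fixed to the jig: a bar along the jig's x (x -43..33 mm), 12 mm thick, its working face at jig y = +36 mm. Origin and axes as the jig's.
- home (a point): Where the cell half's mid point comes to lie when the part is flat and against both stops: jig x 8, y 8, z 37 mm; axes as the jig's.
- cell: The cell half again (same part and axes as cell_mid), origin at the centre of its underside.
- bottle: Bystander: clear bottle with a blue cap, 72 mm diameter, 170 mm high; origin at its base.
- beaker: Bystander: glass beaker, 64 mm diameter, 85 mm high; origin at its base.
- end_disc: Bystander: round white end disc, 76 mm diameter, 26 mm high with its boss; origin at its base.
- driver: Bystander: screwdriver, 170 mm long, lying on the bench; origin under its middle.
Not all that is in view belongs to the job. What is shaped like the cell but blue or pink is not meant. Of the things that look like the jig, the middle-sized one is meant.

How it is judged:
By the outcome, as a careful person would: the job done as asked, in the order asked, and still so for the second after the job is handed in, while the arm keeps its last pose, push and grip.
It also fails if it takes over 64 s, if anything falls off the work surface, if the arm or the gripper's body presses on something with over 40 N, if the wrist force passes 120 N, or if a joint passes its speed limit or range.

### The arm

A 6-joint arm with a two-finger parallel gripper is mounted at the origin on the work surface. World frame = base frame: x ahead of the robot, y to its left, z up, the work surface at z = 0. Lengths are in m, angles in rad, forces in N, time in s.
With the tool pointing down it reaches from about 0.3 to 0.875 m from the base axis. Payload 6.4 kg.
Tool frame: the origin (TCP) lies on the centre line of the jaws, within the pads' length; the fingertips stand 14 mm ahead of it and the grasp point (between the pads) lies 5 mm behind it; z points along the fingers, x is the direction in which the jaws open and shut, and the axes are right-handed (so a half turn about z gives the same grasp; the last joint's range is limited). The gripper opens to 85 mm and grips with 20 to 120 N. Pads are 22 mm wide; open, the fingers measure 114 mm over their backs; the gripper's body (76 mm by 85 mm) begins 54 mm behind the grasp point. The pads swing forward as they close: fully open they stand 13 mm farther back than shut.
Start: joints at [1.02, 0.181, 1.607, -0, 1.354, -0.206], TCP at [0.194, 0.541, 0.245] pointing down, gripper open.
Joint ranges: [-2.99, 2.99], [-0.89, 2.07], [0.3, 2.58], [-1.14, 4.28], [0, 2.63], [-3.12, 3.12]. Speed limits (rad/s): [2.57, 2.57, 3.01, 3.14, 3.14, 3.14].

### API

Orientations are given as a unit quaternion [x, y, z, w].
In Python, from bench import status, viewer, env gives the robot as it stands.
- The arm moves only by the tool arm_command, never from a script. Its argument "plan" is a list of rows, each a list of 6 numbers: the shift along the tool's x, y, z in cm, then the turn, a rotation vector about the tool's x, y, z in rad. In form: [[dx, dy, dz, wx, wy, wz], ...]. A call has exactly 5 rows; each row shifts and turns the commanded pose from where the row before left it, along the tool's axes as they then stand; what a row does not reach is not made up. A row lasts 1/10 s, in which the tool goes at most 50 mm and 8.59 degrees, less where a joint would pass 70% of its speed; a pose out of reach is approached as far as the arm can. A call is refused whole if a number of a shift passes 5 or a number of a turn 0.15, either way. A call with a gripper value outside its range is refused whole. "fingers" is the finger opening in cm, from 0 to 8.54, set as the call begins (left out, the last holds). The fingers move at their own pace and stop on an object; "newtons" is the grip in N (left out, the last holds). Time passes only in rows, so rows that do not move let the fingers close, or fill a call up. It gives the time, the measured TCP pose, the force and the opening at its end, in the units of the state.
- status.read_state(): the state, without advancing time (a new reading comes with each control period).
- viewer.camera(name): name is "side" or "top" or "wrist"; returns (picture, depth): 420x560x3 uint8, red, green, blue; 420x560 float32, m along the optical axis (not along the pixel's ray), 0 where there is no reading.
- viewer.calibration(name): a dict with "intrinsics" (3x3 intrinsics, pixels), "extrinsics" (4x4, takes a point from camera to world coordinates); the wrist camera has in their place "T_tool_cam" (4x4, takes a point from camera to tool coordinates, whose origin is the TCP and whose axes are the tool frame's). Camera axes: x right, y down, z forward; pixel columns grow to the right and rows downward; lengths in m; the calibration is good to about 2 mm. A picture is of the moment at which its call begins: read the wrist's pose just before it. calibration takes no time and is no camera call.
- env.sign_off(): hands the job in, once; it reports no verdict.
The state is a dict: "time_s": time; "joint_positions": joint angles; "joint_vel": joint speeds; "joint_efforts": joint torques, N m; "tool_pos": TCP position; "orientation": TCP orientation; "contact_force": force on the tool from outside, world axes, zero at the start; "torque": the same for the moment, N m; "finger_gap": finger opening in m.
Only numpy, scipy, OpenCV 4.12 (cv2) and the standard library are available. Lean on these libraries where they do the work, as an engineer would, in place of code of your own. Each camera call takes 0.05 s, during which the arm holds its last target.

## Working session

There is one attempt and no reset: what is moved stays moved. The work goes in short steps, Python scripts to look and compute and a tool call to move; the robot and the scene stay as the last step left them, time stands still between calls to the robot, and variables do not carry over. Pictures are saved under pics/ and viewed, and the job is handed in when it is done.

Besides the shell and the picture viewer there is one more tool, called as name(argument=value, ...), one argument or row to a line, values as JSON. arm_command: Moves the arm, as the interface text tells. Its arguments: {"type":"object","properties":{"plan":{"type":"array","items":{"type":"array","items":{"type":"number"}}},"fingers":{"type":"number"},"newtons":{"type":"number"}},"required":["plan"]}

```bash
ls; mkdir -p pics; cat > h.py <<'E'
import numpy as np,cv2
from bench import status,viewer,env
from scipy.spatial.transform import Rotation as R
np.set_printoptions(precision=4,suppress=True)
def snap(n,f):
    s=status.read_state()
    p,d=viewer.camera(n)
    cv2.imwrite('pics/'+f+'.png',cv2.cvtColor(p,cv2.COLOR_RGB2BGR))
    np.savez('pics/'+f+'.npz',p=p,d=d,E=ext(n,s),K=viewer.calibration(n)['intrinsics'])
    return p,d
def ext(n,s):
    c=viewer.calibration(n)
    if n!='wrist': return np.array(c['extrinsics'])
    T=np.eye(4);T[:3,:3]=R.from_quat(s['orientation']).as_matrix();T[:3,3]=s['tool_pos']
    return T@np.array(c['T_tool_cam'])
def load(f):
    return np.load('pics/'+f+'.npz')
def cloud(z):
    d=z['d'];K=z['K'];E=z['E'];v,u=np.mgrid[:d.shape[0],:d.shape[1]]
    X=np.stack([(u-K[0,2])/K[0,0]*d,(v-K[1,2])/K[1,1]*d,d],-1)
    P=X@E[:3,:3].T+E[:3,3]; P[d<=0]=np.nan
    return P
def plane(z,uv,h):
    K=z['K'];E=z['E'];uv=np.atleast_2d(uv)
    r=np.c_[(uv-K[[0,1],[2,2]])/K[[0,1],[0,1]],np.ones(len(uv))]@E[:3,:3].T
    return E[:3,3]+r*((h-E[2,3])/r[:,2])[:,None]
E
python3 - <<'E'
from h import *
print(status.read_state())
for n in('side','top','wrist'): snap(n,n+'0'); z=load(n+'0'); print(n,z['E'],z['K'])
E
```

```text
pics
{'time_s': 0.0, 'joint_positions': array([ 1.0197,  0.1816,  1.608 ,  0.    ,  1.3538, -0.2063]), 'joint_vel': array([ 0.0006, -0.    ,  0.0007,  0.0004,  0.001 ,  0.0012]), 'joint_efforts': array([ -0.0006, -44.4847, -35.1352,  -0.0002,   0.0088,   0.    ]), 'tool_pos': array([0.194 , 0.5407, 0.2444]), 'orientation': array([ 0.8179,  0.5753, -0.0008,  0.0003]), 'contact_force': array([ 0.3502,  0.7498, -0.2478]), 'torque': array([ 0.0391, -0.0015, -0.0043]), 'finger_gap': 0.0852662583566628}
side [[ 0.9845 -0.1041  0.1413  0.3088]
 [-0.1755 -0.5803  0.7953 -1.0381]
 [-0.0007 -0.8077 -0.5895  0.7951]
 [ 0.      0.      0.      1.    ]] [[387.6252   0.     282.104 ]
 [  0.     387.6252 210.9316]
 [  0.       0.       1.    ]]
top [[-0.0175 -0.9887  0.1491  0.3166]
 [-0.9996  0.0209  0.0214 -0.0184]
 [-0.0243 -0.1486 -0.9886  1.1202]
 [ 0.      0.      0.      1.    ]] [[398.5271   0.     286.2809]
 [  0.     398.5271 218.1865]
 [  0.       0.       1.    ]]
wrist [[ 0.3374  0.9011  0.2723  0.124 ]
 [ 0.9414 -0.3223 -0.0998  0.5666]
 [-0.0022  0.29   -0.957   0.3728]
 [ 0.      0.      0.      1.    ]] [[331.967    0.     281.0684]
 [  0.     331.967  209.2333]
 [  0.       0.       1.    ]]
```

View pics/top0.png

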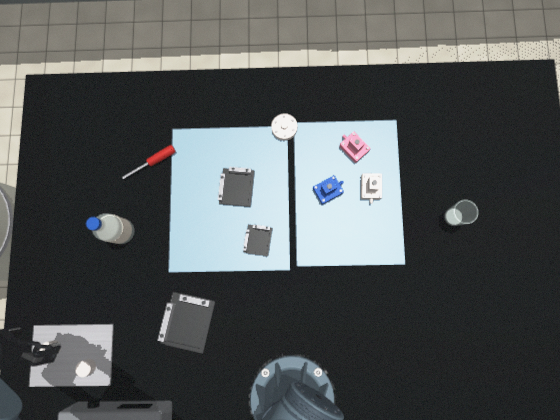

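View pics/side0.png

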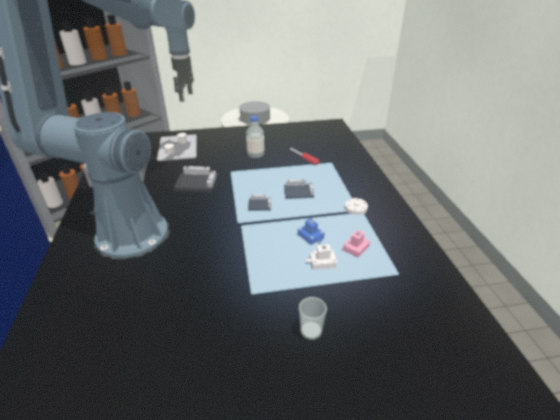

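View pics/wrist0.png

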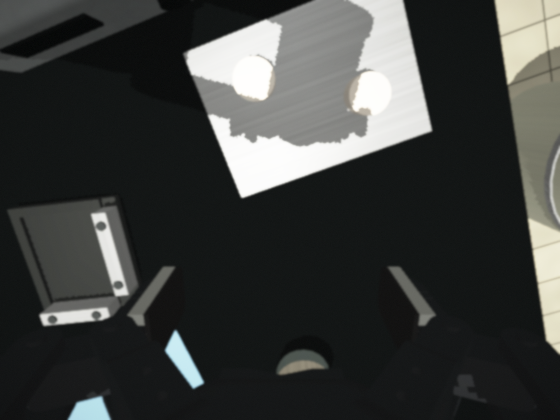

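The top view shows the white cell at about (372,187) with its stub toward image-down. There are three jig-like plates: (237,187) middle-sized, (258,240) small and (187,322) large. I'll zoom in and measure.

```bash
python3 - <<'E'
from h import *
z=load('top0');p=z['p'];P=cloud(z)
a=cv2.cvtColor(p,cv2.COLOR_RGB2BGR)
c1=cv2.resize(a[155:220,205:270],(390,390),interpolation=cv2.INTER_CUBIC);c2=cv2.resize(a[155:220,340:405],(390,390),interpolation=cv2.INTER_CUBIC)
cv2.imwrite('pics/z1.png',np.hstack([c1,c2]))
hsv=cv2.cvtColor(p,cv2.COLOR_RGB2HSV)
# jigs: low value & depth height
for n,(u0,v0,u1,v1) in dict(mid=(205,155,270,220),small=(240,218,280,265),big=(150,285,225,360)).items():
    m=np.zeros(p.shape[:2],np.uint8); m[v0:v1,u0:u1]=(p.max(2)[v0:v1,u0:u1]<100)
    if n=='big': m=(m>0)&(P[...,2]>0.004); m=m.astype(np.uint8)
    cs,_=cv2.findContours(m,cv2.RETR_EXTERNAL,cv2.CHAIN_APPROX_NONE);c=max(cs,key=cv2.contourArea)
    q=plane(z,c[:,0].astype(float),0.008)[:,:2]
    print(n,cv2.minAreaRect((q*1000).astype(np.float32)), 'z',np.nanmedian(P[v0:v1,u0:u1,2][m[v0:v1,u0:u1]>0]))
# cell
m=np.zeros(p.shape[:2],np.uint8); s=hsv[160:215,350:400]; m[160:215,350:400]=((s[...,1]<50)&(s[...,2]>60))
cs,_=cv2.findContours(m,cv2.RETR_EXTERNAL,cv2.CHAIN_APPROX_NONE);c=max(cs,key=cv2.contourArea)
print(cv2.boundingRect(c),cv2.minAreaRect((plane(z,c[:,0].astype(float),0.024)[:,:2]*1000).astype(np.float32)))
print((P[170:206:2,356:388:2,2]*1000).round())
E
```

```text
mid ((576.5950927734375, 149.30743408203125), (85.94969177246094, 103.09516906738281), 83.1649169921875) z 0.008162383101100179
small ((453.41357421875, 78.94682312011719), (43.24129867553711, 4.651679992675781), 79.33246612548828) z 0.007942154600262263
big ((202.78909301757812, 279.20355224609375), (123.00176239013672, 141.9377899169922), 76.89884948730469) z 0.010506248353173486
(350, 160, 50, 55) ((565.60009765625, -243.76528930664062), (137.73098754882812, 157.2095489501953), 87.63910675048828)
[[ 2. -2.  3.  1.  1.  5.  3.  3.  3.  1. -5. -2. -0. -2.  2. -1.]
 [ 1. -1.  0. -1. -4.  5.  0.  2. -3. -1.  4. -0. -0. -1. -1.  3.]
 [-3. -2. -0. 19. 22. 22. 22. 22. 24. 24. 25. 20. 23.  1.  1.  1.]
 [-3.  3. -1. 20. 27. 27. 27. 27. 21. 23. 26. 23. 22. -2. -1.  1.]
 [ 3. -3. -6. 21. 18. 24. 22. 51. 60. 56. 54. 54. 26. -3. -2.  2.]
 [ 1.  2.  3. 21. 22. 23. 33. 62. 56. 60. 58. 59. 21.  2. -1.  1.]
 [ 0.  5. -3. 24. 22. 21. 39. 60. 58. 62. 61. 56. 26.  1.  1.  0.]
 [-1. -1. -2. 22. 23. 23. 36. 62. 58. 59. 61. 56. 23. -2. -0. -0.]
 [-2. -3.  6. 19. 26. 24. 33. 62. 57. 60. 59. 54. 23. -2.  2. -2.]
 [-1. -1. -0. 24. 25. 23. 35. 57. 59. 58. 57. 59. 24. -1.  0.  2.]
 [-1.  0. -0. 25. 22. 24. 38. 47. 46. 42. 46. 47. 25. -1. -3.  0.]
 [ 2.  1.  0. 23. 24. 24. 21. 23. 27. 23. 23. 26. 23.  1.  2. -0.]
 [ 3.  1. -1. 25. 28. 24. 22. 24. 19. 22. 29. 24. 19.  0.  1.  0.]
 [ 0.  1. -0. 25. 23. 23. 20. 24. 25. 23. 24. 22. 26.  0.  2.  0.]
 [-0.  4. -3. 12. 14. 12. 17. 16. 16. 17. 20. 18. 26. -0.  3.  1.]
 [-2. -1.  1.  2.  1.  2. -0. 14. 18.  2. -0.  4.  2. -2.  1.  3.]
 [-1.  3.  2. -3.  2. -0.  0. 17. 14.  2. -3. -1.  1. -1. -4.  1.]
 [ 3.  1. -4.  1.  2.  1. -0. -1. -2.  1.  1.  2.  1.  1. -1. -0.]]
```

View pics/z1.png

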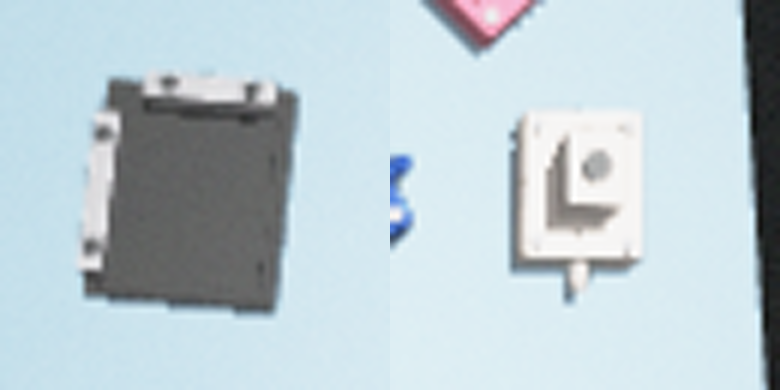

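```bash
python3 - <<'E'
from h import *
z=load('top0');p=z['p'];P=cloud(z)
g=cv2.medianBlur(P[...,2].astype(np.float32),3)
def rect(m,h):
    cs,_=cv2.findContours(m.astype(np.uint8),cv2.RETR_EXTERNAL,cv2.CHAIN_APPROX_NONE);c=max(cs,key=cv2.contourArea)
    return cv2.minAreaRect((plane(z,c[:,0].astype(float),h)[:,:2]*1000).astype(np.float32))
win=np.zeros(g.shape,bool);win[160:215,350:400]=1
b=win&(p.min(2)>0)&(g>0.011); t=win&(g>0.05)
print('body',rect(b,.024));print('block',rect(t,.058))
s=p[155:220,205:270].astype(int)
# steel stops: bright grey
w=np.zeros(g.shape,bool);w[155:220,205:270]=1
bright=w&(g>0.018);
n,l,st,ce=cv2.connectedComponentsWithStats(bright.astype(np.uint8))
for i in range(1,n):
    if st[i,4]>20: print('stop',st[i],rect(l==i,.028))
# yaw of jig by depth plate region
print('plate',rect(w&(p.max(2)<110),.008))
E
```

```text
body ((561.3234252929688, -234.789794921875), (53.17698669433594, 83.59312438964844), 87.38484191894531)
block ((568.46484375, -234.11907958984375), (24.37242317199707, 33.90284729003906), 87.2367172241211)
stop [229 167  22   7 104] ((622.6810913085938, 135.34262084960938), (60.72449493408203, 14.022622108459473), 83.71749877929688)
stop [218 174   7  27 124] ((574.2180786132812, 186.8388671875), (13.445171356201172, 75.63936614990234), 84.2027587890625)
plate ((578.927734375, 147.2528076171875), (89.4744644165039, 108.41072845458984), 83.1649169921875)
```

```bash
cat >> h.py <<'E'
def go(target,yaw):
    "remaining turn vector (tool) and shift in cm in tool axes after the turn; yaw = direction of tool y (deg)"
    s=status.read_state();r=R.from_quat(s['orientation']);a=np.radians(yaw)
    Y=np.array([np.cos(a),np.sin(a),0]);Z=np.array([0,0,-1.]);X=np.cross(Y,Z)
    g=R.from_matrix(np.c_[X,Y,Z]);d=np.array(target)-s['tool_pos']
    print('t',round(s['time_s'],2),'pos',s['tool_pos'],'turn',(r.inv()*g).as_rotvec(),'shift cm',g.inv().apply(d)*100,'F',s['contact_force'],'gap',s['finger_gap'])
E
python3 -c "
from h import *
go([.568,-.234,.16],-2.7)"
```

```text
t 0.15 pos [0.1941 0.5408 0.2446] turn [-0.0005  0.0012 -0.2977] shift cm [-75.6369  40.9959   8.4604] F [ 0.0077 -0.2532  0.1061] gap 0.08522613127444272
```

arm_command(
  plan=[
    [0,0,0,0,0,-0.1],
    [0,0,0,0,0,-0.1],
    [0,0,0,0,0,-0.1],
    [0,0,0,0,0,0],
    [0,0,0,0,0,0],
  ],
  fingers=8.54,
)

```text
time_s: 0.65
tool_pos: [0.1943, 0.5411, 0.245]
orientation: [0.724, 0.69, -0.0, 0.0]
contact_force: [-0.1, 0.3, 0.2]
finger_gap: 0.0854
```

```bash
python3 -c "
from h import *
go([.568,-.234,.16],-2.7)"
```

```text
t 0.65 pos [0.1943 0.5411 0.245 ] turn [-0.0002  0.0004 -0.0003] shift cm [-75.6606  40.9835   8.504 ] F [-0.0772  0.307   0.243 ] gap 0.0854086645892186
```

arm_command(
  plan=[
    [-3.8,2.0,0,0,0,0],
    [-3.8,2.0,0,0,0,0],
    [-3.8,2.0,0,0,0,0],
    [-3.8,2.0,0,0,0,0],
    [-3.8,2.0,0,0,0,0],
  ],
)

```text
time_s: 1.15
tool_pos: [0.2861, 0.3454, 0.2453]
orientation: [0.723, 0.69, 0.0, 0.0]
contact_force: [1.2, 0.6, 1.0]
finger_gap: 0.0852
```

arm_command(
  plan=[
    [-3.8,2.0,0,0,0,0],
    [-3.8,2.0,0,0,0,0],
    [-3.8,2.0,0,0,0,0],
    [-3.8,2.0,0,0,0,0],
    [-3.8,2.0,0,0,0,0],
  ],
)

```text
time_s: 1.65
tool_pos: [0.3776, 0.151, 0.2456]
orientation: [0.724, 0.69, 0.0, 0.0]
contact_force: [0.9, 1.1, 0.2]
finger_gap: 0.0855
```

arm_command(
  plan=[
    [-3.8,2.0,0,0,0,0],
    [-3.8,2.0,0,0,0,0],
    [-3.8,2.0,0,0,0,0],
    [-3.8,2.0,0,0,0,0],
    [-3.8,2.0,0,0,0,0],
  ],
)

```text
time_s: 2.15
tool_pos: [0.469, -0.0435, 0.2454]
orientation: [0.724, 0.69, 0.0, 0.0]
contact_force: [0.6, -0.4, -0.3]
finger_gap: 0.0853
```

```bash
python3 -c "
from h import *
go([.568,-.234,.16],-2.7)
snap('wrist','w1')"
```

```text
t 2.15 pos [ 0.469  -0.0435  0.2454] turn [ 0.0005  0.     -0.0005] shift cm [-18.5608  10.7874   8.5442] F [ 0.6438 -0.4196 -0.3316] gap 0.08529779859084095
```

View pics/w1.png

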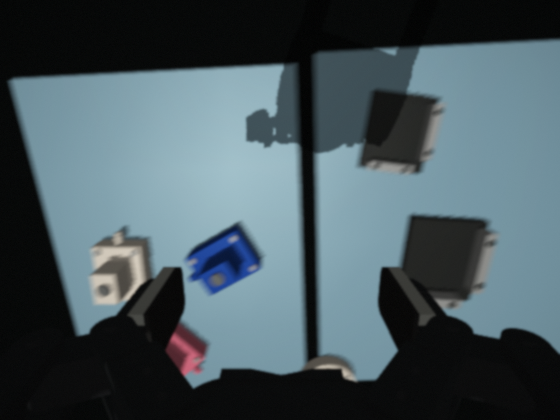

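Wrist view: the cell is at about (120,265), stub up toward the base. The middle jig is at about (447,255), with its stops on the right (+y) and bottom (+x). I'll move near the cell for a close look.

arm_command(
  plan=[
    [-3.7,1.2,0.5,0,0,0],
    [-3.7,1.2,0.5,0,0,0],
    [-3.7,1.2,0.5,0,0,0],
    [-3.7,1.2,0.5,0,0,0],
    [-3.7,1.2,0.5,0,0,0],
  ],
)

```text
time_s: 2.7
tool_pos: [0.5204, -0.2305, 0.22]
orientation: [0.724, 0.69, 0.0, -0.0]
contact_force: [1.1, 0.5, 0.5]
finger_gap: 0.0854
```

arm_command(
  plan=[
    [0,0,0,0,0,0],
    [0,0,0,0,0,0],
    [0,0,0,0,0,0],
    [0,0,0,0,0,0],
    [0,0,0,0,0,0],
  ],
)

```text
time_s: 3.2
tool_pos: [0.5202, -0.2282, 0.2207]
orientation: [0.722, 0.691, 0.0, 0.0]
contact_force: [-0.0, 0.9, 1.1]
finger_gap: 0.0855
```

```bash
python3 - <<'E'
from h import *
go([.568,-.234,.16],-2.7)
snap('wrist','w2')
z=load('w2');P=cloud(z);g=cv2.medianBlur(P[...,2].astype(np.float32),5)
hsv=cv2.cvtColor(z['p'],cv2.COLOR_RGB2HSV)
def rect(m,h):
    cs,_=cv2.findContours(m.astype(np.uint8),cv2.RETR_EXTERNAL,cv2.CHAIN_APPROX_NONE);c=max(cs,key=cv2.contourArea)
    q=plane(z,c[:,0].astype(float),h)[:,:2]
    return cv2.boundingRect(c),cv2.minAreaRect((q*1000).astype(np.float32))
near=(abs(P[...,0]-.568)<.06)&(abs(P[...,1]+.234)<.05)
print(rect(near&(g>.05)&(g<.07),.058)); print(rect(near&(g>.018)&(g<.07),.024))
print(np.nanmedian(P[near&(g>.05)&(g<.07)],0))
E
```

```text
t 3.2 pos [ 0.5202 -0.2282  0.2207] turn [0.0004 0.0002 0.0033] shift cm [-0.3571  4.7982  6.0694] F [-0.0059  0.9002  1.086 ] gap 0.08547331221719077
((262, 225, 29, 39), ((568.32666015625, -234.5172119140625), (26.362024307250977, 38.81637954711914), 87.9765853881836))
((250, 198, 55, 66), ((568.3927001953125, -234.2454071044922), (55.66154861450195, 72.3858871459961), 86.97445678710938))
[ 0.567  -0.2344  0.0578]
```

View pics/w2.png

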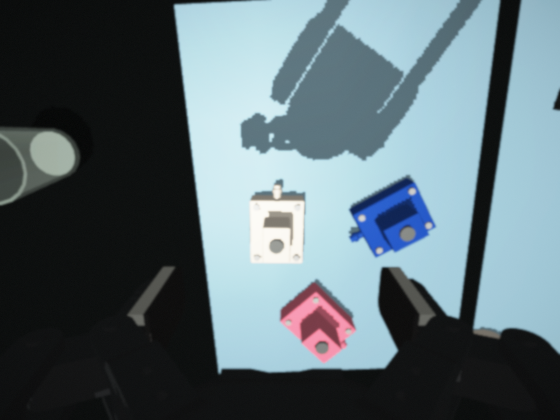

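arm_command(
  plan=[
    [-0.07,1.6,1.0,0,0,0],
    [-0.07,1.6,2.0,0,0,0],
    [-0.07,1.6,3.0,0,0,0],
    [-0.07,0,3.0,0,0,0],
    [-0.07,0,3.0,0,0,0],
  ],
)

```text
time_s: 3.75
tool_pos: [0.5685, -0.2343, 0.0995]
orientation: [0.722, 0.691, 0.0, 0.0]
contact_force: [0.7, -0.3, -0.8]
finger_gap: 0.0853
```

```bash
python3 -c "
from h import *
go([.568,-.2345,.043],-2.6)"
```

```text
t 3.75 pos [ 0.5685 -0.2343  0.0995] turn [0.0007 0.0004 0.0015] shift cm [-0.0201 -0.0515  5.6482] F [ 0.6742 -0.3451 -0.8047] gap 0.0852933407218052
```

arm_command(
  plan=[
    [0,0,1.6,0,0,0],
    [0,0,1.6,0,0,0],
    [0,0,1.4,0,0,0],
    [0,0,1.0,0,0,0],
    [0,0,0,0,0,0],
  ],
)

```text
time_s: 4.25
tool_pos: [0.5673, -0.2345, 0.0432]
orientation: [0.723, 0.691, -0.0, -0.001]
contact_force: [-0.6, 1.0, 0.1]
finger_gap: 0.0854
```

arm_command(
  plan=[
    [0,0,0,0,0,0],
    [0,0,0,0,0,0],
    [0,0,0,0,0,0],
    [0,0,0,0,0,0],
    [0,0,0,0,0,0],
  ],
  fingers=0,
  newtons=80,
)

```text
time_s: 4.75
tool_pos: [0.5686, -0.2353, 0.0452]
orientation: [0.723, 0.691, 0.0, 0.001]
contact_force: [1.3, -0.3, 2.1]
finger_gap: 0.0247
```

arm_command(
  plan=[
    [0,0,0,0,0,0],
    [0,0,0,0,0,0],
    [0,0,0,0,0,0],
    [0,0,0,0,0,0],
    [0,0,0,0,0,0],
  ],
)

```text
time_s: 5.25
tool_pos: [0.5686, -0.2353, 0.0451]
orientation: [0.723, 0.691, 0.0, 0.001]
contact_force: [0.4, 0.3, 6.4]
finger_gap: 0.0243
```

```bash
python3 -c "
from h import *
go([.568,-.2345,.043],-2.6)
print(status.read_state()['torque'])"
```

```text
t 5.25 pos [ 0.5686 -0.2353  0.0451] turn [0.0014 0.0008 0.0006] shift cm [ 0.0739 -0.0616  0.2146] F [0.3628 0.2649 6.3591] gap 0.02426747146433696
[0.0584 0.0102 0.019 ]
```

arm_command(
  plan=[
    [0,0,-0.2,0,0,0],
    [0,0,-0.4,0,0,0],
    [0,0,-0.6,0,0,0],
    [0,0,-1.0,0,0,0],
    [0,0,-1.0,0,0,0],
  ],
)

```text
time_s: 5.75
tool_pos: [0.5679, -0.2348, 0.077]
orientation: [0.723, 0.691, -0.0, -0.0]
contact_force: [0.0, 0.9, -1.4]
finger_gap: 0.025
```

arm_command(
  plan=[
    [0,0,-1,0,0,0],
    [0,0,-1,0,0,0],
    [0,0,-1,0,0,0],
    [0,0,-1.0,0,0,0],
    [0,0,0,0,0,0],
  ],
)

```text
time_s: 6.25
tool_pos: [0.569, -0.2355, 0.1185]
orientation: [0.723, 0.691, 0.0, 0.002]
contact_force: [0.0, -0.1, -2.2]
finger_gap: 0.0246
```

```bash
python3 - <<'E'
from h import *
go([.5767,.1465,.12],-6.3)
snap('wrist','w3');snap('side','s3')
a=cv2.imread('pics/s3.png')[200:300,280:380];b=cv2.imread('pics/w3.png')[200:420,130:430]
cv2.imwrite('pics/z3.png',np.hstack([cv2.resize(a,(400,400)),cv2.resize(b,(400,400))]))
E
```

```text
t 6.25 pos [ 0.569  -0.2355  0.1185] turn [0.003  0.0016 0.0652] shift cm [38.0529 -3.429  -0.1534] F [ 0.0128 -0.0871 -2.1958] gap 0.024623367897781898
```

View pics/z3.png

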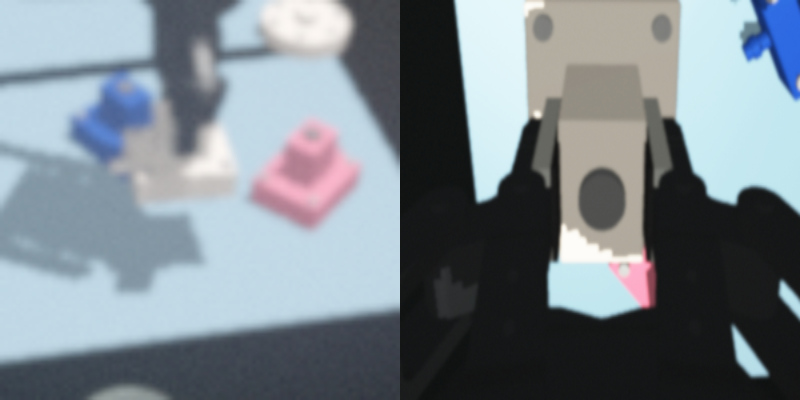

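The cell is held and lifted with about 2.2 N of weight, and it looks square in the jaws. I'll check its tilt and where it sits in the tool frame.

```bash
python3 - <<'E'
from h import *
z=load('w3');P=cloud(z);s=status.read_state()
c=viewer.calibration('wrist');T=np.array(c['T_tool_cam'])
d=z['d'];K=z['K'];v,u=np.mgrid[:420,:560]
X=np.stack([(u-K[0,2])/K[0,0]*d,(v-K[1,2])/K[1,1]*d,d],-1)@T[:3,:3].T+T[:3,3]
X[d<=0]=np.nan;X*=1000
p=z['p'].astype(int)
white=(p.min(2)>110)&(p.max(2)-p.min(2)<50)
reg=(abs(X[...,0])<32)&(abs(X[...,1])<60)
for n,(a,b) in dict(top=(-25,-3),body=(8,35)).items():
    m=white&reg&(X[...,2]>a)&(X[...,2]<b)
    q=X[m];A=np.c_[q[:,:2],np.ones(len(q))];k=np.linalg.lstsq(A,q[:,2],rcond=None)[0]
    vv,uu=np.where(m)
    print(n,len(q),'plane',k,'minmax',np.percentile(q,[1,99],axis=0).round(1).tolist(),uu.min(),uu.max(),vv.min(),vv.max())
print(status.read_state()['torque'])
E
```

```text
top 4582 plane [  0.0104  -0.0662 -12.1668] minmax [[-11.8, -16.9, -22.5], [13.3, 18.5, -3.8]] 236 350 256 344
body 7235 plane [ 0.0006 -0.2263 16.6334] minmax [[-26.4, -46.4, 9.3], [28.1, -2.4, 33.6]] 223 340 166 266
[-0.0021  0.0358 -0.0234]
```

View pics/w3.png

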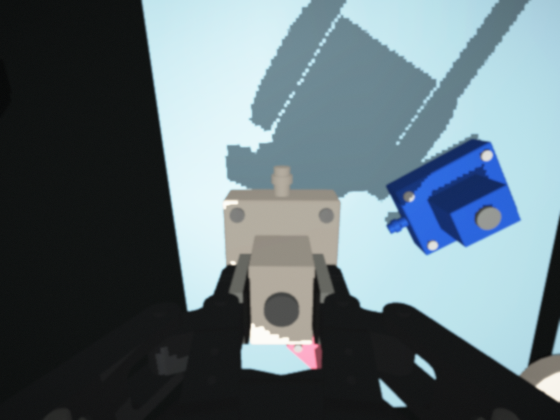

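```bash
python3 - <<'E'
from h import *
z=load('w3');T=np.array(viewer.calibration('wrist')['T_tool_cam'])
d=z['d'];K=z['K'];v,u=np.mgrid[:420,:560]
X=np.stack([(u-K[0,2])/K[0,0]*d,(v-K[1,2])/K[1,1]*d,d],-1)@T[:3,:3].T+T[:3,3]
X[d<=0]=np.nan;X*=1000
for n,m in dict(top=(u>262)&(u<305)&(v>270)&(v<325),body=(u>232)&(u<332)&(v>206)&(v<232)).items():
    q=X[m];q=q[np.isfinite(q[:,2])];med=np.median(q[:,2]);q=q[abs(q[:,2]-med)<8]
    k=np.linalg.lstsq(np.c_[q[:,:2],np.ones(len(q))],q[:,2],rcond=None)[0];print(n,len(q),med,k,q[:,1].min(),q[:,1].max(),q[:,2].std())
for vv in range(180,350,8): print(vv,X[vv,282].round(1))
E
```

```text
top 2262 -13.095761678869673 [  0.0445  -0.1245 -14.2468] -15.201060426520204 10.059416360414838 1.545782530077187
body 2471 21.35472588224882 [ 0.0002  0.0601 22.6858] -30.858670462015716 -17.848311605783213 0.891960889037814
180 [  1.  -42.1  27. ]
188 [  1.  -37.5  29.7]
196 [  1.  -34.   27.7]
204 [  1.  -31.9  20.9]
212 [  1.  -27.8  21.7]
220 [  1.  -24.1  20.8]
228 [  1.  -19.7  21.8]
236 [  1.  -16.3  19.8]
244 [  1.  -16.2  10.5]
252 [  1.  -16.5   1.1]
260 [  1.  -17.   -7.8]
268 [  1.  -15.8 -12.4]
276 [  1.  -12.8 -13.2]
284 [  1.   -8.8 -12.3]
292 [  1.   -5.3 -12.3]
300 [  1.   -4.3 -16.4]
308 [  1.   -0.2 -15.6]
316 [  1.    3.9 -14.9]
324 [  1.    7.3 -15.2]
332 [  1.   12.6 -13.1]
340 [  1.   16.8 -12.8]
348 [  1.4 129.2 118.5]
```

Tilt is within about 1°, and the underside is about 45 mm ahead of the TCP. Next I carry it to the jig.

arm_command(
  plan=[
    [0,0,-1.5,0,0,0],
    [0,0,-1.5,0,0,0.065],
    [1.0,0,0,0,0,0],
    [2.0,0,0,0,0,0],
    [3.0,0,0,0,0,0],
  ],
)

```text
time_s: 6.85
tool_pos: [0.5743, -0.1751, 0.146]
orientation: [0.745, 0.667, -0.0, -0.0]
contact_force: [0.5, 1.4, -2.7]
finger_gap: 0.0249
```

arm_command(
  plan=[
    [3.5,-0.4,0,0,0,0],
    [3.5,-0.4,0,0,0,0],
    [3.5,-0.4,0,0,0,0],
    [3.5,-0.4,0,0,0,0],
    [3.5,-0.4,0,0,0,0],
  ],
)

```text
time_s: 7.35
tool_pos: [0.5731, 0.0031, 0.1458]
orientation: [0.744, 0.668, -0.0, -0.0]
contact_force: [0.2, 0.8, -2.2]
finger_gap: 0.0243
```

arm_command(
  plan=[
    [3.5,-0.4,0,0,0,0],
    [3.5,-0.4,0,0,0,0],
    [3.5,-0.4,0,0,0,0],
    [2.5,-0.3,0,0,0,0],
    [1.5,0,0,0,0,0],
  ],
)

```text
time_s: 7.85
tool_pos: [0.5737, 0.1494, 0.1458]
orientation: [0.744, 0.669, -0.0, -0.001]
contact_force: [-0.0, 0.0, -2.2]
finger_gap: 0.0245
```

```bash
python3 - <<'E'
from h import *
go([.5767,.1465,.12],-6.3)
snap('wrist','w4')
go([.5767,.1465,.12],-6.3)
E
```

```text
t 7.85 pos [0.5737 0.1494 0.1458] turn [-0.0013 -0.0003  0.0038] shift cm [-0.2535  0.3315  2.5773] F [-0.0036  0.0323 -2.1846] gap 0.02451571759382308
t 7.9 pos [0.5741 0.1505 0.1459] turn [-0.0007 -0.0013  0.0039] shift cm [-0.3729  0.3002  2.5938] F [-0.3188  0.947  -1.5734] gap 0.02472242002228865
```

View pics/w4.png

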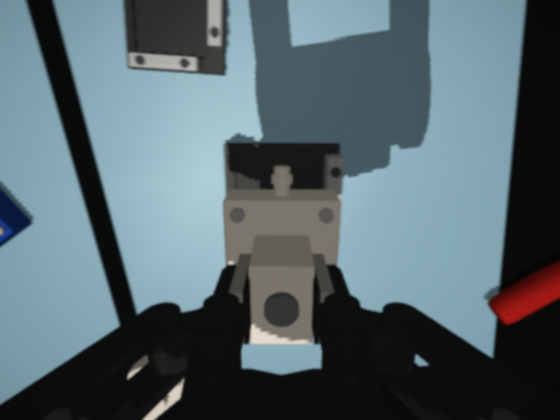

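```bash
python3 - <<'E'
from h import *
z=load('w4');s=status.read_state()
o=np.array([.5747,.1450]);a=np.radians(-6.3);M=np.array([[np.cos(a),-np.sin(a)],[np.sin(a),np.cos(a)]])
q=plane(z,[[227,144],[338,144],[227,170]],.012)
print('jig frame mm (lip z .012)',(q[:,:2]-o)@M*1000)
q=plane(z,[[328,160],[328,178],[341,158]],.028)
print('side stop face jig mm', (q[:,:2]-o)@M*1000)
P=cloud(z);
for uv in [(336,165),(240,160),(310,160)]: print(uv,P[uv[1],uv[0]])
print('tcp in jig',(s['tool_pos'][:2]-o)@M*1000)
a=cv2.imread('pics/w4.png')[135:205,215:355];cv2.imwrite('pics/z4.png',cv2.resize(cv2.convertScaleAbs(a,alpha=2),(800,400),interpolation=cv2.INTER_CUBIC))
E
```

```text
jig frame mm (lip z .012) [[-49.7291 -37.5604]
 [-50.1199  48.8659]
 [-29.306  -38.4297]]
side stop face jig mm [[-39.9725  39.3786]
 [-26.4232  39.993 ]
 [-41.4954  48.9303]]
(336, 165) [0.5437 0.1942 0.0279]
(240, 160) [0.5351 0.1208 0.0077]
(310, 160) [0.5411 0.1767 0.0076]
tcp in jig [-1.179   5.4391]
```

View pics/z4.png

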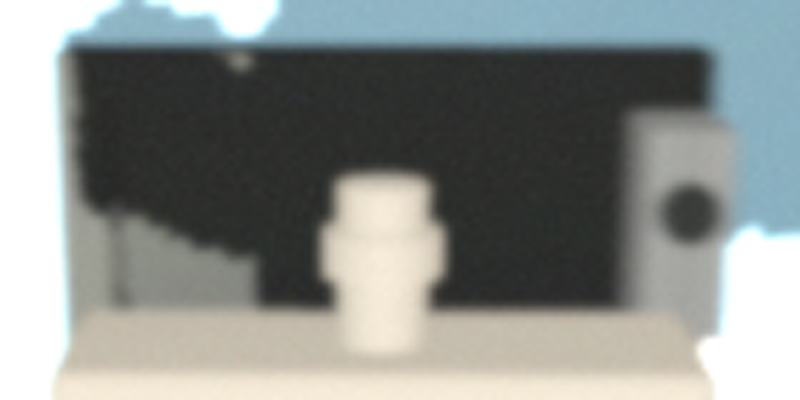

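arm_command(
  plan=[
    [-0.35,0.1,0.5,0,0,0],
    [0,0,1.5,0,0,0],
    [0,0,2.0,0,0,0],
    [0,0,2.0,0,0,0],
    [0,0,1.0,0,0,0],
  ],
)

```text
time_s: 8.4
tool_pos: [0.5737, 0.1415, 0.073]
orientation: [0.745, 0.667, -0.002, -0.001]
contact_force: [-0.4, 0.0, -2.5]
finger_gap: 0.0246
```

```bash
python3 - <<'E'
from h import *
snap('wrist','w5');snap('top','t5')
go([.5747,.147,.053],-6.3)
a=cv2.imread('pics/w5.png')[100:360,150:450];b=cv2.imread('pics/t5.png')[155:220,205:270]
cv2.imwrite('pics/z5.png',np.hstack([cv2.resize(a,(460,400)),cv2.resize(b,(340,400))]))
E
```

```text
t 8.5 pos [0.5737 0.1419 0.0736] turn [-0.0047  0.0009 -0.0013] shift cm [0.517  0.0445 2.0619] F [-0.0981  0.0529 -1.295 ] gap 0.02501699126440657
```

View pics/z5.png

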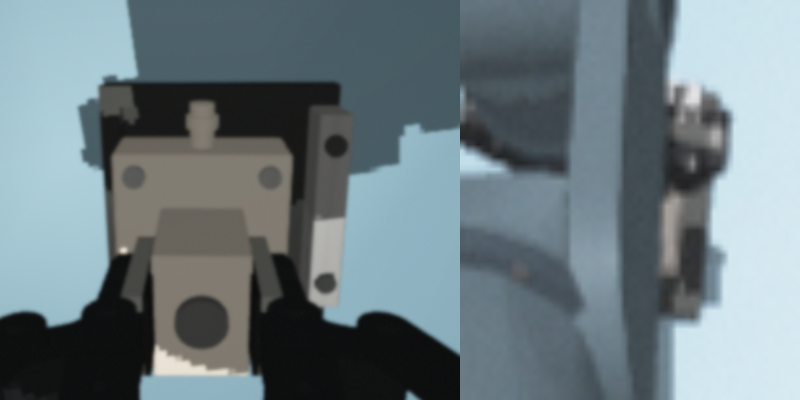

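arm_command(
  plan=[
    [0.3,0,0,0.002,0,0],
    [0.2,0,0,0,0,0],
    [0,0,0.4,0,0,0],
    [0,0,0.4,0,0,0],
    [0,0,0.3,0,0,0],
  ],
)

```text
time_s: 9.0
tool_pos: [0.5759, 0.1482, 0.0651]
orientation: [0.745, 0.667, -0.001, -0.001]
contact_force: [-0.7, 0.3, -2.2]
finger_gap: 0.0248
```

```bash
python3 - <<'E'
from h import *
go([.5747,.147,.053],-6.3)
snap('wrist','w6')
go([.5747,.147,.053],-6.3)
E
```

```text
t 9.0 pos [0.5759 0.1482 0.0651] turn [-0.0019  0.      0.0004] shift cm [-0.131  -0.1034  1.2127] F [-0.6683  0.3351 -2.1684] gap 0.0248203116439492
t 9.05 pos [0.5755 0.1481 0.0645] turn [-0.0029  0.0002  0.0003] shift cm [-0.1197 -0.0651  1.1504] F [-0.4837  0.3558 -2.2982] gap 0.024680484476515118
```

View pics/w6.png

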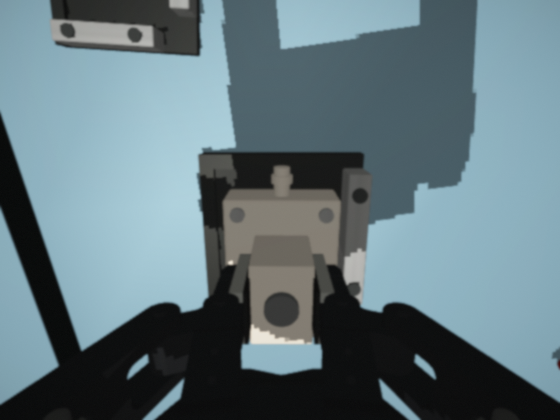

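The cell is over the pocket and clear of both the side stop and the -y lip. I'll lower it gently.

arm_command(
  plan=[
    [0,0,0.3,0,0,0],
    [0,0,0.3,0,0,0],
    [0,0,0.2,0,0,0],
    [0,0,0.2,0,0,0],
    [0,0,0,0,0,0],
  ],
)

```text
time_s: 9.55
tool_pos: [0.5757, 0.148, 0.0549]
orientation: [0.745, 0.667, -0.001, -0.001]
contact_force: [-0.3, -0.1, -2.4]
finger_gap: 0.0246
```

arm_command(
  plan=[
    [0,0,0.1,0,0,0],
    [0,0,0,0,0,0],
    [0,0,0,0,0,0],
    [0,0,0,0,0,0],
    [0,0,0,0,0,0],
  ],
)

```text
time_s: 10.05
tool_pos: [0.576, 0.1481, 0.0544]
orientation: [0.745, 0.667, -0.001, -0.001]
contact_force: [-0.1, -1.0, -2.8]
finger_gap: 0.0248
```

arm_command(
  plan=[
    [0,0,0.1,0,0,0],
    [0,0,0,0,0,0],
    [0,0,0,0,0,0],
    [0,0,0,0,0,0],
    [0,0,0,0,0,0],
  ],
)

```text
time_s: 10.55
tool_pos: [0.5759, 0.1481, 0.0533]
orientation: [0.745, 0.667, -0.001, -0.001]
contact_force: [0.1, 0.0, -2.3]
finger_gap: 0.0249
```

arm_command(
  plan=[
    [0,0,0.1,0,0,0],
    [0,0,0,0,0,0],
    [0,0,0,0,0,0],
    [0,0,0,0,0,0],
    [0,0,0,0,0,0],
  ],
)

```text
time_s: 11.05
tool_pos: [0.5764, 0.1482, 0.0531]
orientation: [0.745, 0.667, -0.0, -0.0]
contact_force: [-2.1, -0.7, 5.9]
finger_gap: 0.0245
```

arm_command(
  plan=[
    [0,0,0.1,0,0,0],
    [0,0,0,0,0,0],
    [0,0,0,0,0,0],
    [0,0,0,0,0,0],
    [0,0,0,0,0,0],
  ],
)

```text
time_s: 11.55
tool_pos: [0.5768, 0.1482, 0.0531]
orientation: [0.745, 0.667, 0.0, -0.0]
contact_force: [-4.5, -0.9, 12.5]
finger_gap: 0.0245
```

Touchdown: TCP z is 0.053 as predicted. I'll ease the down force slightly and slide toward both stops.

arm_command(
  plan=[
    [0,0,-0.07,0,0,0],
    [0.1,0.1,0,0,0,0],
    [0.1,0.1,0,0,0,0],
    [0,0.1,0,0,0,0],
    [0,0,0,0,0,0],
  ],
)

```text
time_s: 12.05
tool_pos: [0.5799, 0.1498, 0.0531]
orientation: [0.745, 0.667, -0.0, -0.0]
contact_force: [-1.8, 0.4, 8.1]
finger_gap: 0.0245
```

arm_command(
  plan=[
    [0,0.1,0,0,0,0],
    [0,0.1,0,0,0,0],
    [0,0,0,0,0,0],
    [0,0,0,0,0,0],
    [0,0,0,0,0,0],
  ],
)

```text
time_s: 12.55
tool_pos: [0.5819, 0.1497, 0.0531]
orientation: [0.745, 0.667, -0.0, -0.0]
contact_force: [-3.2, 0.2, 8.1]
finger_gap: 0.0247
```

arm_command(
  plan=[
    [0,0.1,0,0,0,0],
    [0,0,0,0,0,0],
    [0,0,0,0,0,0],
    [0,0,0,0,0,0],
    [0,0,0,0,0,0],
  ],
)

```text
time_s: 13.05
tool_pos: [0.5828, 0.1496, 0.0531]
orientation: [0.745, 0.667, -0.0, -0.0]
contact_force: [-3.8, -0.2, 8.1]
finger_gap: 0.0245
```

arm_command(
  plan=[
    [0,0.1,0,0,0,0],
    [0,0,0,0,0,0],
    [0,0,0,0,0,0],
    [0,0,0,0,0,0],
    [0,0,0,0,0,0],
  ],
)

```text
time_s: 13.55
tool_pos: [0.5828, 0.1496, 0.0532]
orientation: [0.745, 0.667, -0.001, -0.001]
contact_force: [-8.1, 0.2, 12.0]
finger_gap: 0.025
```

arm_command(
  plan=[
    [0,0.1,0,0,0,0],
    [0,0,0,0,0,0],
    [0,0,0,0,0,0],
    [0,0,0,0,0,0],
    [0,0,0,0,0,0],
  ],
)

```text
time_s: 14.05
tool_pos: [0.5829, 0.1496, 0.0532]
orientation: [0.745, 0.667, -0.002, -0.002]
contact_force: [-10.1, 0.2, 16.1]
finger_gap: 0.0246
```

The end stop is in contact: x stalled at 0.583 as predicted, force rising. Now the side stop.

arm_command(
  plan=[
    [0.1,0,-0.04,0,0,0],
    [0.1,0,0,0,0,0],
    [0,0,0,0,0,0],
    [0,0,0,0,0,0],
    [0,0,0,0,0,0],
  ],
)

```text
time_s: 14.55
tool_pos: [0.583, 0.1503, 0.0532]
orientation: [0.745, 0.667, -0.003, -0.001]
contact_force: [-11.2, -5.2, 15.0]
finger_gap: 0.0248
```

arm_command(
  plan=[
    [0.1,0,0,0,0,0],
    [0,0,0,0,0,0],
    [0,0,0,0,0,0],
    [0,0,0,0,0,0],
    [0,0,0,0,0,0],
  ],
)

```text
time_s: 15.05
tool_pos: [0.5831, 0.1511, 0.0532]
orientation: [0.745, 0.667, -0.003, -0.001]
contact_force: [-10.6, -5.6, 14.3]
finger_gap: 0.0248
```

arm_command(
  plan=[
    [0.1,0,0,0,0,0],
    [0,0,0,0,0,0],
    [0,0,0,0,0,0],
    [0,0,0,0,0,0],
    [0,0,0,0,0,0],
  ],
)

```text
time_s: 15.55
tool_pos: [0.5832, 0.1521, 0.0532]
orientation: [0.745, 0.667, -0.003, -0.001]
contact_force: [-11.0, -6.0, 14.1]
finger_gap: 0.0246
```

```bash
python3 - <<'E'
from h import *
go([.583,.152,.053],-6.3)
print(status.read_state()['torque'])
E
```

```text
t 15.55 pos [0.5832 0.1521 0.0532] turn [-0.0053  0.0024  0.0004] shift cm [-0.0116 -0.0194  0.0248] F [-11.0005  -5.9574  14.1147] gap 0.0246431300383407
[-0.9308  1.5611 -0.055 ]
```

Still sliding along the end stop (about 5.5 N of friction). I'll continue toward the side stop.

arm_command(
  plan=[
    [0.1,0,0,0,0,0],
    [0,0,0,0,0,0],
    [0,0,0,0,0,0],
    [0,0,0,0,0,0],
    [0,0,0,0,0,0],
  ],
)

```text
time_s: 16.05
tool_pos: [0.5833, 0.1531, 0.0532]
orientation: [0.745, 0.667, -0.003, -0.001]
contact_force: [-11.0, -4.2, 14.5]
finger_gap: 0.0249
```

arm_command(
  plan=[
    [0.1,0,0,0,0,0],
    [0,0,0,0,0,0],
    [0,0,0,0,0,0],
    [0,0,0,0,0,0],
    [0,0,0,0,0,0],
  ],
)

```text
time_s: 16.55
tool_pos: [0.5834, 0.1538, 0.0532]
orientation: [0.745, 0.667, -0.003, -0.001]
contact_force: [-11.1, -8.0, 15.2]
finger_gap: 0.0252
```

arm_command(
  plan=[
    [0.1,0,0,0,0,0],
    [0,0,0,0,0,0],
    [0,0,0,0,0,0],
    [0,0,0,0,0,0],
    [0,0,0,0,0,0],
  ],
)

```text
time_s: 17.05
tool_pos: [0.5835, 0.1539, 0.0533]
orientation: [0.745, 0.667, -0.003, -0.001]
contact_force: [-11.7, -10.4, 15.4]
finger_gap: 0.0246
```

arm_command(
  plan=[
    [0.1,0.1,-0.05,0,0,0],
    [0.1,0,0,0,0,0],
    [0,0,0,0,0,0],
    [0,0,0,0,0,0],
    [0,0,0,0,0,0],
  ],
  newtons=110,
)

```text
time_s: 17.55
tool_pos: [0.5836, 0.1541, 0.0534]
orientation: [0.744, 0.668, -0.006, -0.001]
contact_force: [-16.4, -17.0, 18.4]
finger_gap: 0.0241
```

```bash
python3 - <<'E'
from h import *
go([.583,.152,.053],-6.3)
snap('wrist','w7')
print(status.read_state()['torque'])
E
```

```text
t 17.55 pos [0.5836 0.1541 0.0534] turn [-0.0083  0.0075  0.0012] shift cm [-0.2193 -0.0315  0.0449] F [-16.386  -16.9989  18.4059] gap 0.024143134428375953
[-2.9285  2.223   0.1108]
```

View pics/w7.png

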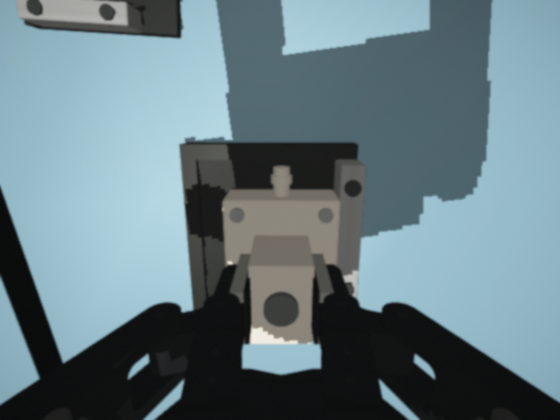

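The picture shows the body's right edge (u≈338) against the side stop, and parallel to it. The arm's compliance has tilted the tool about 0.6° under the push. I'll turn it back level.

arm_command(
  plan=[
    [0,0,0,-0.008,0.008,0],
    [0,0,0,0,0,0],
    [0,0,0,0,0,0],
    [0,0,0,0,0,0],
    [0,0,0,0,0,0],
  ],
)

```text
time_s: 18.1
tool_pos: [0.5834, 0.154, 0.0533]
orientation: [0.744, 0.668, -0.0, -0.0]
contact_force: [-14.7, -17.5, 17.8]
finger_gap: 0.0243
```

```bash
python3 - <<'E'
from h import *
go([.583,.152,.053],-6.3)
print(status.read_state()['torque'])
E
```

```text
t 18.1 pos [0.5834 0.154  0.0533] turn [-0.0006 -0.0002  0.0016] shift cm [-0.2016 -0.0193  0.0251] F [-14.7323 -17.5112  17.84  ] gap 0.024264749200336645
[-3.109   2.448   0.3122]
```

```bash
python3 - <<'E'
from h import *
snap('wrist','w8');z=load('w8')
a=cv2.cvtColor(z['p'],cv2.COLOR_RGB2GRAY).astype(np.float32)
# back edge of plate: vertical gradient, subpixel rows
def hedge(us,v0,v1,sgn,h,n):
    pts=[]
    for u in us:
        col=cv2.GaussianBlur(a,(1,5),0)[v0:v1,u] if 0 else cv2.GaussianBlur(a,(3,5),1)[v0:v1,u]
        g=np.clip(np.diff(col)*sgn,0,None);k=g.argmax();w=slice(max(k-2,0),k+3);pts.append((u,v0+.5+(np.arange(len(g))[w]*g[w]).sum()/g[w].sum()))
    pts=np.array(pts);q=plane(z,pts,h);f=np.polyfit(q[:,1],q[:,0],1);r=q[:,0]-np.polyval(f,q[:,1]);k=abs(r)<.001;f=np.polyfit(q[k,1],q[k,0],1)
    print(n,'yaw deg',np.degrees(np.arctan(-f[0])),'rms mm',r[k].std()*1e3,k.sum(),'rows',pts[::10,1].round(1))
hedge(list(range(240,355,2)),136,152,-1,.012,'plate back')
hedge(list(range(228,272,2))+list(range(294,334,2)),182,205,1,.032,'body back')
def vedge(vs,u0,u1,sgn,h,n):
    pts=[]
    for v in vs:
        row=cv2.GaussianBlur(a,(5,3),1)[v,u0:u1];g=np.clip(np.diff(row)*sgn,0,None);k=g.argmax();w=slice(max(k-2,0),k+3);pts.append((u0+.5+(np.arange(len(g))[w]*g[w]).sum()/g[w].sum(),v))
    pts=np.array(pts);q=plane(z,pts,h);f=np.polyfit(q[:,0],q[:,1],1);r=q[:,1]-np.polyval(f,q[:,0]);k=abs(r)<.001;f=np.polyfit(q[k,0],q[k,1],1)
    print(n,'yaw deg',np.degrees(np.arctan(f[0])),r[k].std()*1e3,k.sum(),pts[::6,0].round(1))
vedge(range(200,235),215,232,1,.032,'body -y side')
vedge(range(160,290),176,200,-1,.012,'plate -y side')
cv2.imwrite('pics/z8.png',cv2.resize(cv2.convertScaleAbs(cv2.imread('pics/w8.png')[130:310,170:380],alpha=1.8),(700,600),interpolation=cv2.INTER_CUBIC))
E
```

```text
plate back yaw deg -6.181857418823829 rms mm 0.015386756954990036 58 rows [141.6 141.6 141.6 141.6 141.6 141.6]
body back yaw deg -6.198215555587506 rms mm 0.21570348974884157 41 rows [199.7 188.5 188.6 188.7 188.7]
body -y side yaw deg -6.702748805454199 0.103476430992384 35 [222.3 221.5 221.7 222.4 222.6 222.7]
plate -y side yaw deg -6.262739852189587 0.09762550545145429 130 [179.4 179.8 180.5 180.8 181.6 182.4 182.6 183.4 183.8 184.6 185.3 185.4
 185.7 186.4 186.7 187.4 187.7 188.5 188.7 189.5 189.8 190.5]
```

View pics/z8.png

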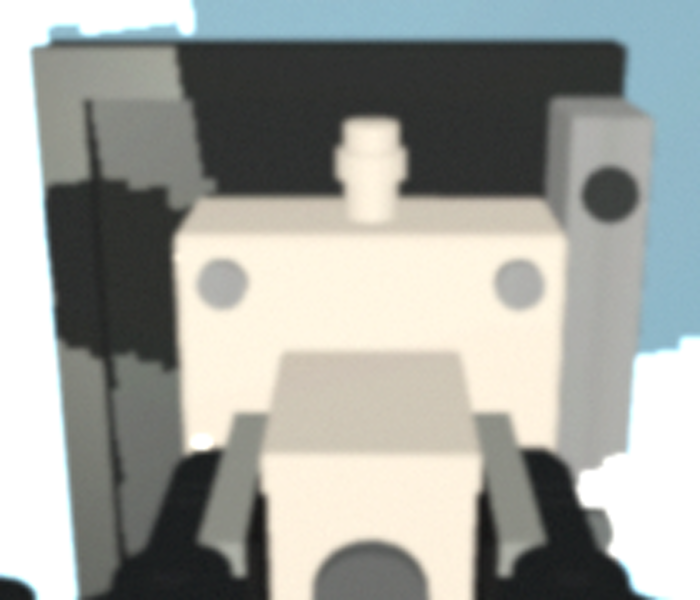

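Body and plate are parallel within about 0.4°, and the body's edge meets the side-stop face. I'll push a bit more on the end stop, let it settle, and check.

arm_command(
  plan=[
    [0,0.1,0,-0.003,0,0],
    [0,0,0,0,0,0],
    [0,0,0,0,0,0],
    [0,0,0,0,0,0],
    [0,0,0,0,0,0],
  ],
)

```text
time_s: 18.65
tool_pos: [0.5834, 0.154, 0.0532]
orientation: [0.744, 0.668, 0.0, 0.0]
contact_force: [-18.4, -17.5, 22.2]
finger_gap: 0.0242
```

arm_command(
  plan=[
    [0,0,0,0,0,0],
    [0,0,0,0,0,0],
    [0,0,0,0,0,0],
    [0,0,0,0,0,0],
    [0,0,0,0,0,0],
  ],
)

```text
time_s: 19.15
tool_pos: [0.5834, 0.154, 0.0532]
orientation: [0.744, 0.668, 0.0, 0.0]
contact_force: [-19.5, -18.1, 21.4]
finger_gap: 0.0244
```

```bash
python3 - <<'E'
from h import *
go([.583,.152,.053],-6.3)
snap('wrist','w9');snap('top','t9');snap('side','s9')
z=load('w9');T=np.array(viewer.calibration('wrist')['T_tool_cam']);P=cloud(z)
q=P[206:232,232:332].reshape(-1,3);q=q[abs(q[:,2]-np.nanmedian(q[:,2]))<.008]
k=np.linalg.lstsq(np.c_[q[:,:2],np.ones(len(q))],q[:,2],rcond=None)[0];print('body top z med',np.median(q[:,2]),'expect .032; slopes',k[:2])
# body back top edge & plate back edge
o=plane(z,[[282,188.6]],.032)[0];b=plane(z,[[282,141.6]],.012)[0];print('bodyback-plateback mm',(o-b)*1000)
E
```

```text
t 19.15 pos [0.5834 0.154  0.0532] turn [0.0002 0.     0.0015] shift cm [-0.201  -0.0211  0.0242] F [-19.5025 -18.1245  21.3942] gap 0.024385472275131638
body top z med 0.03191845409067934 expect .032; slopes [-0.0433  0.0044]
bodyback-plateback mm [19.3716 -2.1202 20.    ]
```

View pics/s9.png

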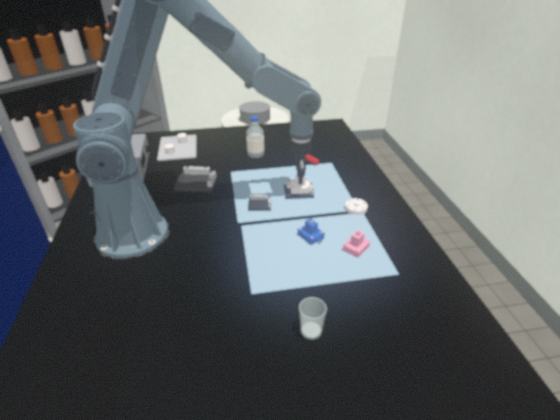

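View pics/w9.png

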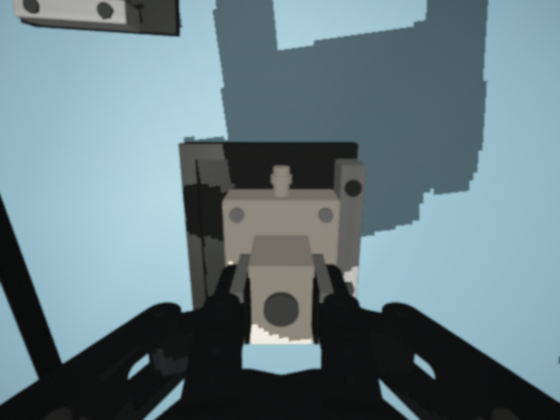

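```bash
python3 - <<'E'
from h import *
z=load('w9')
b=plane(z,[[282,141.6]],.012)[0];b8=plane(z,[[282,141.6]],.008)[0]
for v,h in((189,.008),(200.5,.032)): print(v,h,(plane(z,[[282,v]],h)[0]-b)[0]*1000,(plane(z,[[282,v]],h)[0]-b8)[0]*1000)
# side stop face (top edge inner) vs body right top edge
print(plane(z,[[340,202]],.032),plane(z,[[341.5,170]],.028))
s=status.read_state();print(s['joint_positions'])
E
```

```text
189 0.008 25.24588197647315 24.871696429506706
200.5 0.032 25.03728421569995 24.663098668733507
[[0.5538 0.1854 0.032 ]] [[0.5396 0.1876 0.028 ]]
[ 0.0616  0.4753  1.6534 -0.0001  1.0128 -1.4007]
```

The body's back face is vertical and about 25 mm from the plate's rear edge (24 expected), and its side is on the stop face within 1 mm. Both forces are holding steady, so I'm handing in.

```bash
python3 -c "
from bench import env
print(env.sign_off())"
```

```text
the job is handed in; nothing more can be done
None
```

I picked up the white cell half by its block and lowered it flat into the middle-sized jig, stub pointing away from the end stop. It is pressed into the corner and still gripped at 110 N. I handed the job in at about 19 s; no verdict was reported.

**Checks that agreed**
- **Push:** the arm stalled against both stops. The tool force held steady at about 19.5 N toward the end stop and 18 N toward the side stop, with about 21 N down. These figures include a few newtons of friction.
- **Flatness:** the tool is level to about 0.001 rad, after I corrected a 0.6° tilt that the push had caused. The body top is at 31.9 mm, against 32 mm expected.
- **Alignment:** the cell's edges are parallel to the jig within about 0.4°.
- **Bystanders:** I touched none of them; in the last side view the bottle, beaker, end disc and screwdriver look as they did at the start.

**Checks that disagreed a little**
- **Side-stop contact:** it came at y = 0.154, about 2 mm beyond the first estimate from the top camera. The wrist view had already hinted at this, and it is within the calibration tolerance.
- **Cell position:** the cell's back face measured about 1 mm off its expected distance from the plate edge, and its long side about 0.7 mm from the side stop. Both are about the size of the image error.
- **Body-top slope:** the depth fit gave about 2.5°. A similar slope showed while the cell hung free, so I took it as camera bias. The back face measured vertical.
- **Finger opening:** it read 24.4 mm on the 26 mm block.

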